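Stand a tipped carton back up on the pantry shelf and push it home

ROBOT

A 6-joint arm with a two-finger parallel gripper is mounted at the origin on the work surface. World frame = base frame: x ahead of the robot, y to its left, z up, the work surface at z = 0. Lengths are in mm, angles in rad, forces in N, time in s.
With the tool pointing down it reaches from about 300 to 825 mm from the base axis. Payload 5.4 kg.
Tool frame: the origin (TCP) lies on the centre line of the jaws, within the pads' length; the fingertips stand 25 mm ahead of it and the grasp point (between the pads) lies 6 mm ahead of it (tcp_to_tips is the distance from the TCP to the fingertips, in mm); z points along the fingers, y is the direction in which the jaws open and shut (so a half turn about z gives the same grasp; the last joint's range is limited). The gripper opens to 92 mm and grips with 3 to 60 N. Pads are 20 mm wide; open, the fingers measure 128 mm over their backs; the gripper's body (75 mm by 189 mm) begins 69 mm behind the grasp point.
Start: joints at [-1.397, 0.158, 1.597, -0, 1.386, -0.21], TCP at [215.282, -533.16, 239.601] pointing down, gripper open.
Joint ranges: [-2.91, 2.91], [-0.94, 2.29], [0.18, 2.7], [-1.29, 4.43], [0.17, 2.64], [-3, 3]. Speed limits (rad/s): [2.57, 2.57, 3.14, 3.14, 3.14, 3.14].

INTERFACE

Orientations are given as [roll, pitch, yaw] about the fixed x, y, z axes, in that order (R = Rz(yaw) Ry(pitch) Rx(roll)).
In Python, from bench import * gives the robot as it stands. The module is installed in compiled form; this text tells all that it offers.
- The arm moves only by the tool play_rows, never from a script. Its argument "steps" is a list of rows, each a list of 7 numbers: the finger opening in m, from 0 to 0.0919, then the shift along the tool's x, y, z in m, then the turn, a rotation vector about the tool's x, y, z in units of 6 degrees (1.0 is 6 degrees). In form: [[hand, x, y, z, ax, ay, az], ...]. A call has exactly 10 rows; each row is the pose to reach, as a shift and turn from the pose commanded when the call began, along the tool's axes at that moment; what a row does not reach only later rows make up. A row lasts 1/10 s, in which the tool goes at most 50 mm and 8.59 degrees, less where a joint would pass 70% of its speed; a pose out of reach is approached as far as the arm can. A call with a gripper value outside its range is refused whole. The fingers move at their own pace and stop on an object; "squeeze" is the grip in N (left out, the last holds). Time passes only in rows, so rows that repeat a pose let the fingers close, or fill a call up. It gives the time, the measured TCP pose, the force and the opening at its end, in the units of the state.
- state(): the state, without advancing time (a new reading comes with each control period).
- grab_frame(name): name is "scene" or "side" or "wrist"; returns the picture (400x640x3 uint8, red, green, blue); there is no depth.
- camera_info(name): a dict with "vertical_fov" (degrees; the focal length in pixels is half the picture's height over the tangent of half this angle, whatever the lens; pixels are square), "cx", "cy" (the principal point, pixels), "dist_coeffs" ([k1, k2, p1, p2, k3] as OpenCV has them; the pictures are not rectified), "eye" and "orientation" of the camera in the world. Camera axes: x right, y down, z forward; pixel columns grow to the right and rows downward; lengths in mm; the calibration is good to about 2 mm. A picture is of the moment at which its call begins: read the wrist's pose just before it. camera_info takes no time and is no camera call; for the wrist camera it gives the pose at the moment of the call.
- hand_in(): hands the job in, once; it reports no verdict.
The state is a dict: "time_s": time; "q": joint angles; "joint_velocities": joint speeds; "joint_efforts": joint torques, N m; "position": TCP position; "orientation": TCP orientation; "wrist_force": force on the tool from outside, world axes, zero at the start; "wrist_torque": the same for the moment, N m; "width": opening from 0.0 (shut) to 1.0 (fully open).
Only numpy, scipy, OpenCV 4.12 (cv2) and the standard library are available. Lean on these libraries where they do the work, as an engineer would, in place of code of your own. Each camera call takes 0.05 s, during which the arm holds its last target. There are 200 camera calls.

TASK

The orange carton has tipped sideways onto the wire divider of the shelf rack. Never lift or carry it: push its top until it stands upright on its base again, then slide it straight back in its lane until it sits flush against the back stop. Do not let it fall over, and leave all the other stock where it stands.

Things in the scene. Friction and masses are not known exactly. Their poses are not given: they have to be found in the camera images.
- rack: Beige shelf rack fixed to the table; heading within 0.45 rad of straight. Board 275 (x) by 380 (y) mm, top 12 mm above the table; origin at table height, x towards the back stop (away from the robot), y left, z up. Front edge at x = -140 mm; side lips at y = -187 and +187 mm, 32 mm above the table. The lane between the two wire dividers is the orange carton's; it is open at the front
- back_stop (a point): Middle of the top front edge of the rack's back stop, which runs right across the rack: front face at x = +125 mm of the rack, top 62 mm above the table. Axes as the rack
- right_divider (a point): Highest line, at mid-length, of the right wire divider: 8 mm wire along the rack's x from x = -105 to +120 mm, at y = -54 mm of the rack, top 76 mm above the table, a post at either end. Axes as the rack
- left_divider (a point): The same point of the left wire divider, equal in form, at y = +55 mm of the rack. Axes as the rack
- carton: Orange carton, cream band, yellow discs: rigid full box 120 (x, along the lane) by 45 (y) by 125 mm (z, towards its top), 0.2 to 0.42 kg. Origin: centre of its underside. It starts on its lower right edge (y = -15 mm of the rack), leaning 30 degrees to the rack's -y on the right divider's bar, its back face 60 to 90 mm short of the stop, its x along the rack's
- top_edge (a point): Middle of the carton's upper right edge, which at the start overhangs the right divider by about 20 mm, 120 mm above the table. Axes as the carton. Pushed slowly to the rack's +y up there, the carton balances at 20 degrees of lean, then drops onto its base by itself and stays. Standing, it slides on the board if pushed at its front within 50 mm of the board; pushed high up it may tip
- blue_carton: Blue carton, 120 (x) by 45 (y) by 125 mm high, 0.3 kg, standing at the back of the rack's left lane. Origin at the centre of its underside
- jar: Amber jar with red cap, diameter 60, 90 mm high, standing at the front of the rack's left lane. Origin at the centre of its underside
- tin: Flat tin with teal label, diameter 84, 36 mm high, lying in the rack's right lane, lower than the divider. Origin at the centre of its underside
- can: Food can with red label, diameter 74, 105 mm high, on the table beside the rack. Origin at the centre of its underside
- bottle: Yellow bottle with green cap, diameter 64, 170 mm high, on the table beside the rack. Origin at the centre of its underside
- red_carton: Small red carton, 70 by 50 by 130 mm high, on the table beside the rack. Origin at the centre of its underside
There are look-alikes about, which are no part of the job. Of the things that look like the carton, the middle-sized one is meant.

How it is judged:
By the outcome, as a careful person would: the job done as asked, in the order asked, and still so for the second after the job is handed in, with the robot touching nothing.
It also fails if it takes over 54 s, if anything falls off the work surface, if the arm or the gripper's body presses on something with over 40 N, if the wrist force passes 120 N, or if a joint passes its speed limit or range.

## Working session

There is one attempt and no reset: what is moved stays moved. The work goes in short steps, Python scripts to look and compute and a tool call to move; the robot and the scene stay as the last step left them, time stands still between calls to the robot, and variables do not carry over. Pictures are saved under pics/ and viewed, about 8 in all and at most 12, crops included, and the job is handed in when it is done.

Besides the shell and the picture viewer there is one more tool, called as name(argument=value, ...), one argument or row to a line, values as JSON. play_rows: Moves the arm, as the interface text tells. Its arguments: {"type":"object","properties":{"steps":{"type":"array"},"squeeze":{"type":"number"}},"required":["steps"]}

```bash
mkdir -p pics
python3 - <<'E'
from bench import *
import cv2
s=state();print(s)
for n in("scene","side"):
    print(n,camera_info(n)); cv2.imwrite(f"pics/{n}0.png",grab_frame(n)[:,:,::-1])
E
```

```text
{'time_s': 0.0, 'q': array([-1.39710200e+00,  1.59046731e-01,  1.59821350e+00,  1.39135388e-05,
        1.38621362e+00, -2.10083372e-01]), 'joint_velocities': array([-9.66075214e-04, -5.86070803e-04, -6.75533231e-05,  5.85348586e-04,
        8.84539040e-04,  7.03734343e-04]), 'joint_efforts': array([ 1.76290441e-04, -3.85568261e+01, -3.22111344e+01,  7.00579514e-02,
        3.77605855e-02, -1.66745658e-04]), 'position': array([ 215.18581265, -532.59259721,  238.62957526]), 'orientation': array([-3.13975567e+00, -4.05678200e-04,  3.83774757e-01]), 'wrist_force': array([ 0.46118878,  0.06302202, -0.22093901]), 'wrist_torque': array([-0.00582674, -0.02017374,  0.02134977]), 'width': 0.9992008307271111}
scene {'vertical_fov': 49.33737409629957, 'cx': 322.58530418101, 'cy': 195.3557327239548, 'dist_coeffs': array([-0.10092,  0.     ,  0.     ,  0.     ,  0.     ]), 'eye': array([ 1049.21341404, -1002.32982984,   859.66516116]), 'orientation': array([-2.14394722, -0.00496203,  0.47391998])}
side {'vertical_fov': 44.29814042100253, 'cx': 315.36007809268636, 'cy': 197.61693205119965, 'dist_coeffs': array([0.04374681, 0.        , 0.        , 0.        , 0.        ]), 'eye': array([ 1211.42809282, -1021.88148082,  1058.10820373]), 'orientation': array([-2.22143257,  0.01921284,  0.58464022])}
```

View pics/scene0.png

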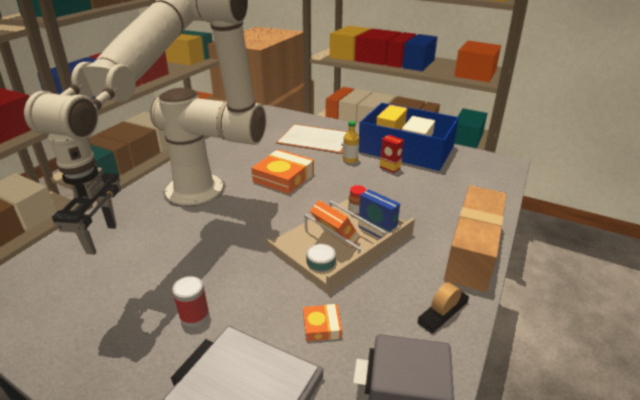

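View pics/side0.png

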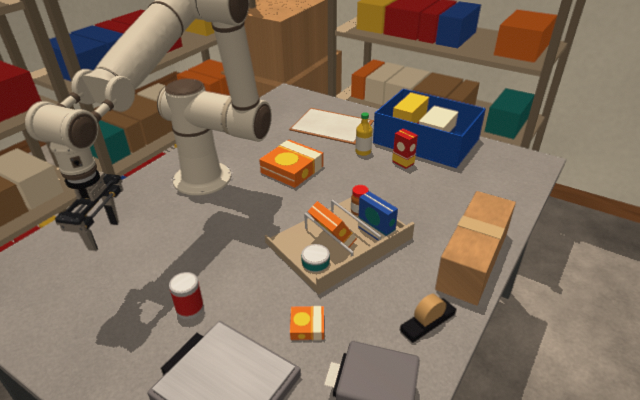

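The rack sits around (340,240) in both pictures, with the orange carton leaning on the right divider at about (333,220). The small and large orange boxes are look-alikes. I'll zoom in for corner picks.

Run:
```python
import cv2
for n in("scene","side"):
    im=cv2.imread(f"pics/{n}0.png")[165:295,255:425]
    cv2.imwrite(f"pics/{n}0c.png",cv2.resize(im,None,fx=4.5,fy=4.5,interpolation=cv2.INTER_CUBIC))
```

```text
(no output)
```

View pics/scene0c.png

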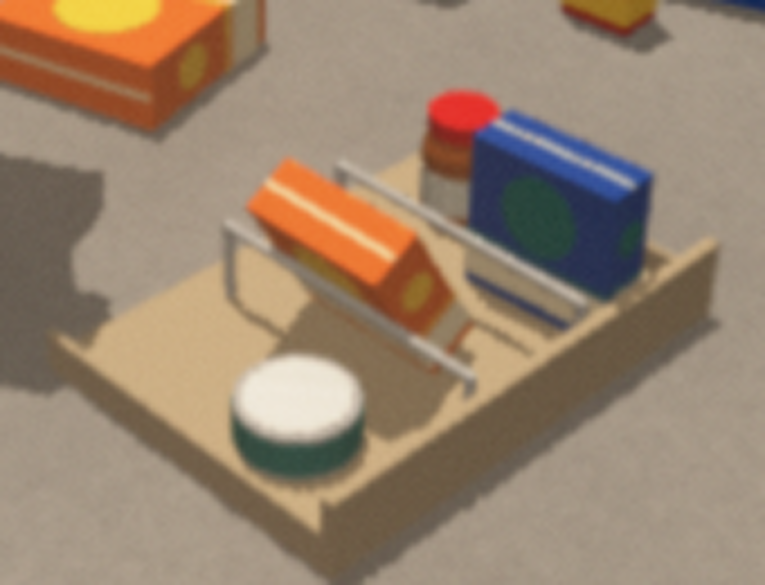

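View pics/side0c.png

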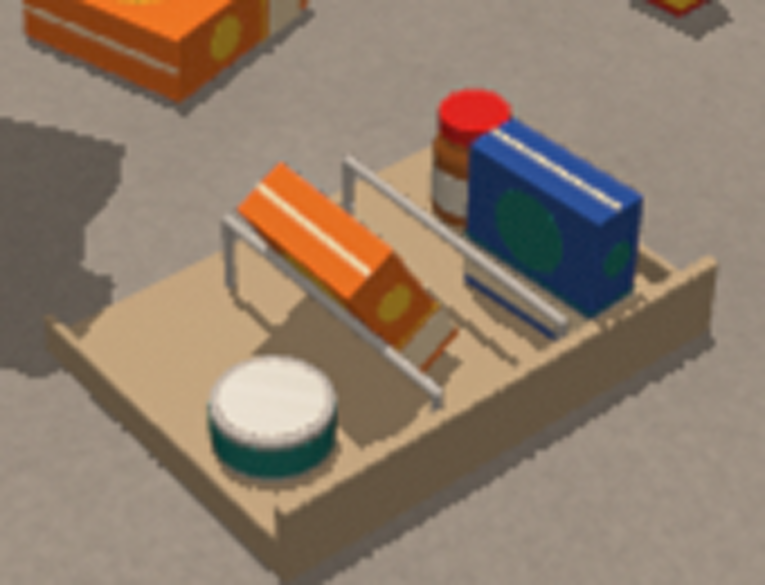

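Side crop: right divider ends at (222,218) and (438,402), carton top corners at (280,165), (238,210), (400,250) and (348,298). I'll fit the rack pose and carton station to both views.

```bash
cat > h.py <<'E'
import numpy as np, cv2
from scipy.spatial.transform import Rotation as R
from scipy.optimize import least_squares
from bench import *
def proj(n,P,ci=None):
    c=ci or camera_info(n); f=200/np.tan(np.radians(c["vertical_fov"]/2))
    Rw=R.from_euler("xyz",c["orientation"]).as_matrix()
    K=np.array([[f,0,c["cx"]],[0,f,c["cy"]],[0,0,1]])
    return cv2.projectPoints(np.atleast_2d((np.asarray(P,float)-c["eye"])@Rw),np.zeros(3),np.zeros(3),K,c["dist_coeffs"])[0][:,0]
def toworld(p,P): # p: x,y,yaw (mm, rad)
    return R.from_euler("z",p[2]).apply(np.atleast_2d(P))+[p[0],p[1],0]
def carton(s,th,y0=-15): # top corners in rack: front-left, front-right, back-left, back-right ; s = front face x
    e=np.array([0,y0,12.]); Z=np.array([0,-np.sin(th),np.cos(th)])*125; Y=np.array([0,np.cos(th),np.sin(th)])*45
    return np.array([e+Z+Y+[s,0,0],e+Z+[s,0,0],e+Z+Y+[s+120,0,0],e+Z+[s+120,0,0]])
E
cat > fit.py <<'E'
from h import *
rk=np.array([[-105,-54,74],[120,-54,74],[-105,55,74],[120,55,74],[135,-190,62],[135,190,62],[-140,-190,32.]])
px={"scene":[[228,226],[472,378],[340,165],[590,303],[323,508],[715,240],[55,338],[290,158],[248,207],[418,235],[375,308]],
"side":[[226,218],[438,400],[349,160],[565,325],[279,512],[715,262],[50,320],[280,165],[238,210],[400,250],[348,298]]}
px={k:np.array(v)/4.5+[255,165] for k,v in px.items()}
ci={n:camera_info(n) for n in px}
def res(p,raw=0):
    W=toworld(p,np.vstack([rk,carton(p[3],np.radians(30))]))
    r=[proj(n,W,ci[n])-px[n]for n in px]
    return r if raw else np.ravel(r)
for y0 in (-.3,.3):
    o=least_squares(res,[600,-200,y0,-70],loss="soft_l1"); print(o.x,o.cost)
print(np.round(res(o.x,1),1))
print("gap",125-120-o.x[3])
E
python3 fit.py
```

```text
[ 6.19395468e+02 -2.41384175e+01 -3.33552965e-01 -6.15355572e+01] 14.055759280007534
[ 6.19395468e+02 -2.41384179e+01 -3.33552963e-01 -6.15355570e+01] 14.055759280007495
[[[ 0.4 -0.4]
  [-0.2 -0.3]
  [ 0.4 -0.1]
  [-1.6 -0.1]
  [ 1.9 -0.1]
  [ 1.4  0.9]
  [-2.  -1.1]
  [-0.2  0. ]
  [-0.4  0.5]
  [ 0.6 -0. ]
  [ 0.2 -4.1]]

 [[ 0.4  0.3]
  [-0.2 -1.6]
  [-0.2  0. ]
  [-0.7 -0.7]
  [ 1.   1.2]
  [ 1.   0.6]
  [-1.5 -0.3]
  [ 0.3 -0.4]
  [-0.4  0.4]
  [-1.   0.5]
  [ 0.   1.3]]]
gap 66.53555695859747
```

Fit residuals are about 1 px, except one bad corner pick. Rack at (619, -24), yaw -0.334; the carton's gap to the stop is about 66 mm. Next, a helper to convert rack-frame targets into tool-frame shifts.

```bash
cat >> h.py <<'E'
RK=(619.4,-24.1,-0.3335)
def ori(alpha=0): # tool x along rack x, tips tilted alpha towards rack +x
    return R.from_euler("z",RK[2])*R.from_euler("y",-alpha)*R.from_euler("x",np.pi)
def delta(p0,o0,tip,alpha=0): # tip target in rack coords; prints shift m, turn units
    o1=ori(alpha); p1=toworld(RK,tip)[0]-25*o1.apply([0,0,1])
    d=o0.inv().apply(p1-p0)/1000; t=np.degrees((o0.inv()*o1).as_rotvec())/6
    print("tcp",np.round(p1,1),"shift",np.round(d,4),"turn",np.round(t,3)); return p1,o1
E
python3 - <<'E'
from h import *
p,o=np.array([215.282,-533.16,239.601]),R.from_euler("z",.384)*R.from_euler("x",np.pi)
p,o=delta(p,o,[-1.5,-125,215]); delta(p,o,[-1.5,-125,105])
print(ori(.5).apply([0,0,1]))
E
```

```text
tcp [ 577.1 -141.7  240. ] shift [ 4.821e-01 -2.274e-01 -4.000e-04] turn [ 0.    -0.     6.852]
tcp [ 577.1 -141.7  130. ] shift [ 0.   -0.    0.11] turn [0. 0. 0.]
[ 0.45301034 -0.156941   -0.87758256]
```

play_rows(
  steps=[
    [0, 0.03, -0.014, 0, 0, 0, 0.5],
    [0, 0.075, -0.035, 0, 0, 0, 1.2],
    [0, 0.12, -0.057, 0, 0, 0, 1.9],
    [0, 0.165, -0.078, 0, 0, 0, 2.6],
    [0, 0.21, -0.099, 0, 0, 0, 3.3],
    [0, 0.255, -0.12, 0, 0, 0, 4.0],
    [0, 0.3, -0.1415, 0, 0, 0, 4.7],
    [0, 0.345, -0.163, 0, 0, 0, 5.4],
    [0, 0.39, -0.184, 0, 0, 0, 6.1],
    [0, 0.44, -0.2076, 0, 0, 0, 6.852],
  ],
  squeeze=10,
)

```text
time_s: 1.1
position: [542.9, -177.9, 239.2]
orientation: [3.142, 0.001, -0.337]
wrist_force: [1.1, 0.0, 0.5]
width: 0.151
```

play_rows(
  steps=[
    [0, 0.005, -0.01, 0, 0, 0, 0],
    [0, 0.01, -0.022, 0, 0, 0, 0],
    [0, 0.015, -0.033, 0, 0, 0, 0],
    [0, 0.0187, -0.0426, 0, 0, 0, 0],
    [0, 0.0187, -0.0426, 0.02, 0, 0, 0],
    [0, 0.0187, -0.0426, 0.045, 0, 0, 0],
    [0, 0.0187, -0.0426, 0.07, 0, 0, 0],
    [0, 0.0187, -0.0426, 0.09, 0, 0, 0],
    [0, 0.0187, -0.0426, 0.105, 0, 0, 0],
    [0, 0.0187, -0.0426, 0.11, 0, 0, 0],
  ],
)

```text
time_s: 2.1
position: [572.5, -145.7, 127.8]
orientation: [-3.141, 0.003, -0.335]
wrist_force: [-0.3, -0.3, -0.2]
width: 0.01
```

Run:
```python
from h import *
s=state();print(s["time_s"],s["position"],s["orientation"],s["wrist_force"],s["width"],s["q"])
a=[cv2.resize(grab_frame(n)[150:300,240:440,::-1],None,fx=4,fy=4) for n in("side",)]
cv2.imwrite("pics/p1.png",a[0])
```

```text
2.1 [ 572.46995397 -145.7117179   127.76736177] [-3.14131182e+00  2.97552731e-03 -3.34600121e-01] [-0.3171518  -0.28918405 -0.15181755] 0.009724743063800575 [-4.53592693e-01  3.08089121e-01  1.65099507e+00 -8.02663227e-05
  1.18549629e+00  1.45183445e+00]
```

View pics/p1.png

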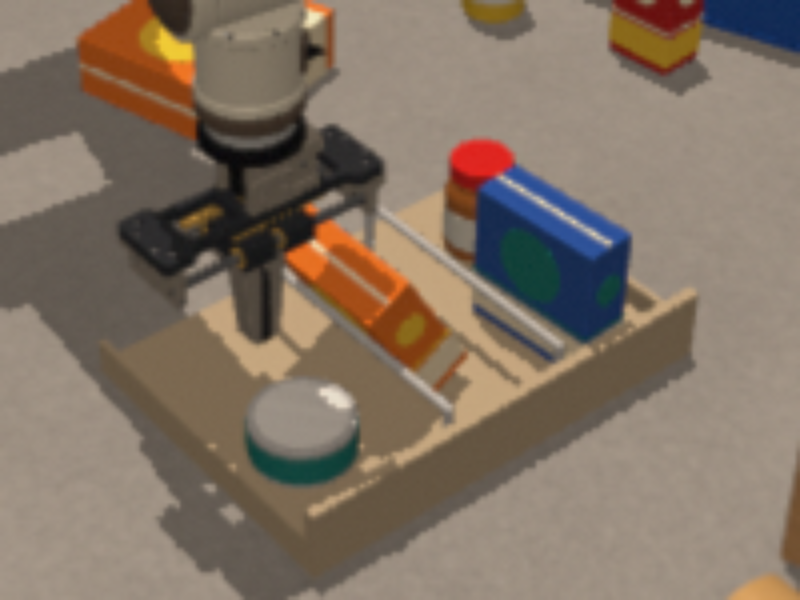

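The fingers are down right of the carton (tip about (262,335) in the crop), clear of it and the tin. Pushing towards rack +y now, slowly.

play_rows(
  steps=[
    [0, 0, -0.002, 0, 0, 0, 0],
    [0, 0, -0.005, 0, 0, 0, 0],
    [0, 0, -0.009, 0, 0, 0, 0],
    [0, 0, -0.013, 0, 0, 0, 0],
    [0, 0, -0.017, 0, 0, 0, 0],
    [0, 0, -0.02, 0, 0, 0, 0],
    [0, 0, -0.023, 0, 0, 0, 0],
    [0, 0, -0.025, 0, 0, 0, 0],
    [0, 0, -0.025, 0, 0, 0, 0],
    [0, 0, -0.025, 0, 0, 0, 0],
  ],
)

```text
time_s: 3.15
position: [581.7, -122.1, 129.5]
orientation: [3.142, 0.0, -0.334]
wrist_force: [-0.8, -1.1, -0.0]
width: 0.002
```

play_rows(
  steps=[
    [0, 0, -0.001, 0, 0, 0, 0],
    [0, 0, -0.002, 0, 0, 0, 0],
    [0, 0, -0.003, 0, 0, 0, 0],
    [0, 0, -0.004, 0, 0, 0, 0],
    [0, 0, -0.005, 0, 0, 0, 0],
    [0, 0, -0.006, 0, 0, 0, 0],
    [0, 0, -0.007, 0, 0, 0, 0],
    [0, 0, -0.008, 0, 0, 0, 0],
    [0, 0, -0.009, 0, 0, 0, 0],
    [0, 0, -0.01, 0, 0, 0, 0],
  ],
)

```text
time_s: 4.15
position: [585.1, -112.5, 129.6]
orientation: [3.142, -0.0, -0.334]
wrist_force: [-0.0, 1.1, -0.5]
width: 0.006
```

```bash
cat > where.py <<'E'
from h import *
s=state(); o=R.from_euler("xyz",s["orientation"]); t=s["position"]+25*o.apply([0,0,1])-[RK[0],RK[1],0]
r=R.from_euler("z",-RK[2])
print("t",s["time_s"],"tip in rack",r.apply(t).round(1),"F rack",r.apply(s["wrist_force"]).round(2))
E
python3 where.py
```

```text
t 4.15 tip in rack [ -3.5 -94.8 104.6] F rack [-0.38  1.05 -0.47]
```

play_rows(
  steps=[
    [0, 0, -0.001, 0, 0, 0, 0],
    [0, 0, -0.002, 0, 0, 0, 0],
    [0, 0, -0.003, 0, 0, 0, 0],
    [0, 0, -0.004, 0, 0, 0, 0],
    [0, 0, -0.005, 0, 0, 0, 0],
    [0, 0, -0.006, 0, 0, 0, 0],
    [0, 0, -0.007, 0, 0, 0, 0],
    [0, 0, -0.008, 0, 0, 0, 0],
    [0, 0, -0.009, 0, 0, 0, 0],
    [0, 0, -0.01, 0, 0, 0, 0],
  ],
)

```text
time_s: 5.15
position: [588.3, -103.0, 129.6]
orientation: [3.142, 0.0, -0.334]
wrist_force: [0.5, 0.1, 0.7]
width: 0.006
```

```bash
python3 where.py
python3 - <<'E'
from h import *
cv2.imwrite("pics/p2.png",cv2.resize(grab_frame("side")[150:300,240:440,::-1],None,fx=4,fy=4))
E
```

```text
t 5.15 tip in rack [ -3.5 -84.8 104.6] F rack [0.46 0.28 0.7 ]
```

View pics/p2.png

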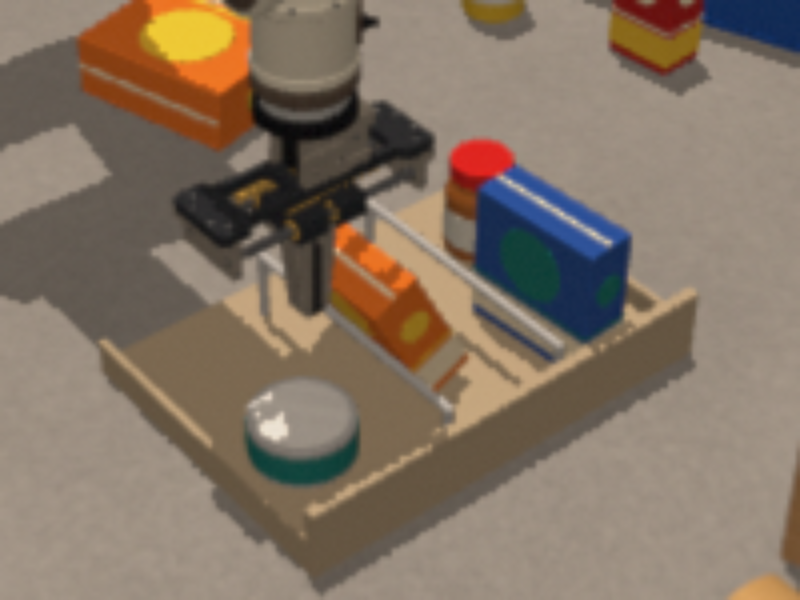

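The finger is at the carton's upper right edge, still almost no force. Continuing slowly.

play_rows(
  steps=[
    [0, 0, -0.001, 0, 0, 0, 0],
    [0, 0, -0.002, 0, 0, 0, 0],
    [0, 0, -0.003, 0, 0, 0, 0],
    [0, 0, -0.004, 0, 0, 0, 0],
    [0, 0, -0.005, 0, 0, 0, 0],
    [0, 0, -0.006, 0, 0, 0, 0],
    [0, 0, -0.007, 0, 0, 0, 0],
    [0, 0, -0.008, 0, 0, 0, 0],
    [0, 0, -0.008, 0, 0, 0, 0],
    [0, 0, -0.008, 0, 0, 0, 0],
  ],
)

```text
time_s: 6.2
position: [590.9, -95.5, 129.5]
orientation: [-3.142, 0.0, -0.334]
wrist_force: [-0.6, -0.5, 0.1]
width: 0.006
```

```bash
python3 where.py
python3 - <<'E'
from h import *
cv2.imwrite("pics/p3.png",cv2.resize(grab_frame("side")[150:300,240:440,::-1],None,fx=4,fy=4))
E
```

```text
t 6.2 tip in rack [ -3.5 -76.8 104.5] F rack [-0.42 -0.64  0.05]
```

View pics/p3.png

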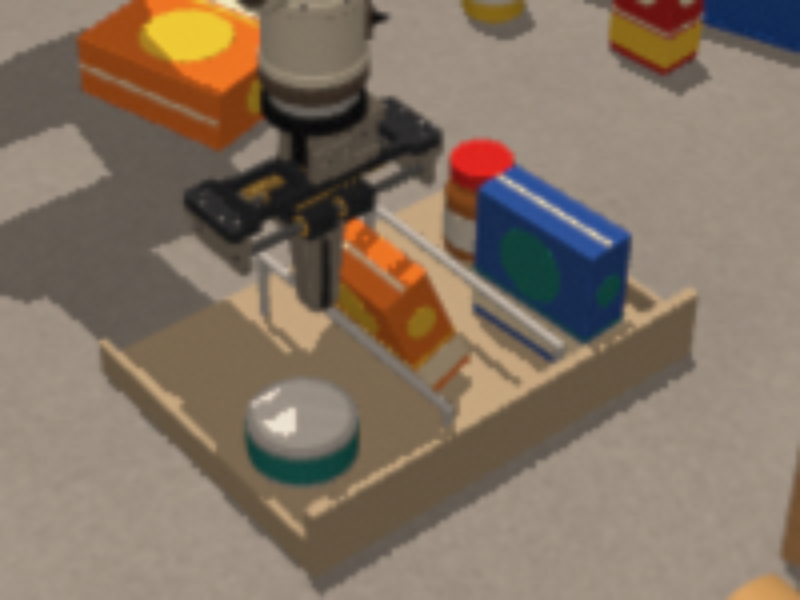

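The carton has begun rising (its back face is steeper than before). I'll keep pushing in small steps and watch for the drop with a pixel-difference check.

```bash
cat > om.py <<'E'
from h import *
# lean estimate: direction of the boundary of the yellow disc/back face is small; use orange-mask stats in both views
for n in("scene","side"):
    f=grab_frame(n); c=f[165:295,300:425]
    h=cv2.cvtColor(c,cv2.COLOR_RGB2HSV); m=(h[...,0]<22)&(h[...,1]>170)&(h[...,2]>70)
    k,l,st,ce=cv2.connectedComponentsWithStats(m.astype(np.uint8)); i=1+np.argmax(st[1:,4])
    print(n,st[i]+[300,165,0,0,0],ce[i].round(1)+[300,165])
E
python3 om.py
```

```text
scene [328 203  29  36 563] [341.7 222.1]
side [324 205  30  37 565] [337.5 224.1]
```

play_rows(
  steps=[
    [0, 0, -0.001, 0, 0, 0, 0],
    [0, 0, -0.001, 0, 0, 0, 0],
    [0, 0, -0.002, 0, 0, 0, 0],
    [0, 0, -0.002, 0, 0, 0, 0],
    [0, 0, -0.003, 0, 0, 0, 0],
    [0, 0, -0.003, 0, 0, 0, 0],
    [0, 0, -0.004, 0, 0, 0, 0],
    [0, 0, -0.004, 0, 0, 0, 0],
    [0, 0, -0.005, 0, 0, 0, 0],
    [0, 0, -0.005, 0, 0, 0, 0],
  ],
)

```text
time_s: 7.35
position: [592.6, -90.7, 129.6]
orientation: [-3.142, -0.0, -0.334]
wrist_force: [0.0, 0.3, 0.3]
width: 0.005
```

```bash
python3 where.py; python3 om.py
```

```text
t 7.35 tip in rack [ -3.5 -71.7 104.6] F rack [-0.08  0.26  0.34]
scene [327 202  31  37 604] [342.6 221.6]
side [325 203  29  39 591] [338.7 223.4]
```

play_rows(
  steps=[
    [0, 0, -0.001, 0, 0, 0, 0],
    [0, 0, -0.001, 0, 0, 0, 0],
    [0, 0, -0.002, 0, 0, 0, 0],
    [0, 0, -0.002, 0, 0, 0, 0],
    [0, 0, -0.003, 0, 0, 0, 0],
    [0, 0, -0.003, 0, 0, 0, 0],
    [0, 0, -0.004, 0, 0, 0, 0],
    [0, 0, -0.004, 0, 0, 0, 0],
    [0, 0, -0.004, 0, 0, 0, 0],
    [0, 0, -0.004, 0, 0, 0, 0],
  ],
)

```text
time_s: 8.45
position: [593.9, -87.1, 129.6]
orientation: [3.142, 0.0, -0.334]
wrist_force: [-0.6, 0.8, -0.2]
width: 0.004
```

```bash
python3 where.py; python3 om.py
```

```text
t 8.45 tip in rack [ -3.5 -67.9 104.6] F rack [-0.81  0.59 -0.16]
scene [ 331  186   35   49 1054] [348.7 212.4]
side [327 195  35  43 922] [344.5 217.1]
```

The mask jumped, so the carton dropped. Backing off and lifting, then looking.

play_rows(
  steps=[
    [0, 0, 0.01, 0, 0, 0, 0],
    [0, 0, 0.025, 0, 0, 0, 0],
    [0, 0, 0.04, -0.01, 0, 0, 0],
    [0, 0, 0.045, -0.03, 0, 0, 0],
    [0, 0, 0.045, -0.055, 0, 0, 0],
    [0, 0, 0.045, -0.08, 0, 0, 0],
    [0, -0.03, 0.045, -0.1, 0, 0, 0],
    [0, -0.06, 0.045, -0.11, 0, 0, 0],
    [0, -0.09, 0.045, -0.11, 0, 0, 0],
    [0, -0.1, 0.045, -0.11, 0, 0, 0],
  ],
)

```text
time_s: 9.55
position: [483.0, -97.3, 240.7]
orientation: [3.141, -0.001, -0.335]
wrist_force: [-0.3, 0.1, -0.4]
width: 0.005
```

```bash
python3 where.py
python3 - <<'E'
from h import *
for n in("side","scene"):
    im=grab_frame(n);cv2.imwrite(f"pics/{n}4f.png",im[:,:,::-1])
    cv2.imwrite(f"pics/{n}4.png",cv2.resize(im[165:295,255:425,::-1],None,fx=4.5,fy=4.5,interpolation=cv2.INTER_CUBIC))
E
```

```text
t 9.55 tip in rack [-104.9 -113.8  215.7] F rack [-0.28  0.04 -0.37]
```

View pics/scene4.png

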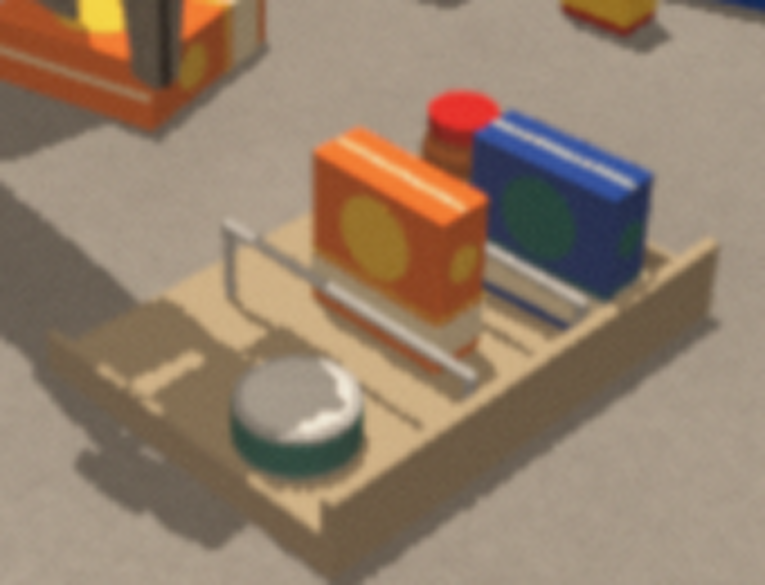

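The carton stands upright. Its top corners in the crop are (358,128), (315,152), (488,198) and (443,222). I'll fit its pose and plan the slide with the tool tilted tips-forward, so that only the low tip touches.

```bash
cat > cf.py <<'E'
from h import *
def cfit(n,pts):
    pts=np.array(pts)/4.5+[255,165]
    def f(p): # centre x,y, yaw in rack
        L=np.array([[-60,22.5],[-60,-22.5],[60,22.5],[60,-22.5]])@np.array([[np.cos(p[2]),np.sin(p[2])],[-np.sin(p[2]),np.cos(p[2])]])+p[:2]
        return (proj(n,toworld(RK,np.c_[L,[137]*4]))-pts).ravel()
    o=least_squares(f,[0,0,0],x_scale=[10,10,.1]); print(n,o.x.round(3),"gap",(125-60-o.x[0]).round(1),"res",o.fun.round(1))
E
python3 - <<'E'
from cf import *
cfit("scene",[[358,128],[315,152],[488,198],[443,222]])
s=state();p=s["position"];o=R.from_euler("xyz",s["orientation"])
A=.52
p1,o1=delta(p,o,[-110,8,150],A)
p2,o2=delta(p1,o1,[-110,8,42],A)
delta(p2,o2,[-90,8,42],A)
delta(p2,o2,[-5,8,42],A)
E
```

```text
scene [-4.289e+00  7.699e+00  5.000e-03] gap 69.3 res [ 0.2 -0.5 -0.7 -0.3  0.5 -0.1  0.1  0.7]
tcp [506.3  23.5 171.7] shift [-0.0188 -0.1216  0.0684] turn [ 0.005  4.955 -0.011]
tcp [506.3  23.5  63.7] shift [-0.0537 -0.      0.0937] turn [0. 0. 0.]
tcp [525.2  17.   63.7] shift [0.0174 0.     0.0099] turn [0. 0. 0.]
tcp [605.6 -10.8  63.7] shift [ 0.0911 -0.      0.0522] turn [0. 0. 0.]
```

play_rows(
  steps=[
    [0, -0.001, -0.008, 0.002, 0, 0.3, 0],
    [0, -0.003, -0.02, 0.007, 0, 0.8, 0],
    [0, -0.005, -0.035, 0.014, 0, 1.4, 0],
    [0, -0.008, -0.05, 0.022, 0, 2.0, 0],
    [0, -0.01, -0.065, 0.03, 0, 2.6, 0],
    [0, -0.012, -0.08, 0.04, 0, 3.2, 0],
    [0, -0.014, -0.095, 0.05, 0, 3.9, 0],
    [0, -0.016, -0.108, 0.059, 0, 4.5, 0],
    [0, -0.0188, -0.1216, 0.0684, 0, 4.955, 0],
    [0, -0.0188, -0.1216, 0.0684, 0, 4.955, 0],
  ],
)

```text
time_s: 10.65
position: [505.4, 25.4, 168.7]
orientation: [3.14, -0.514, -0.331]
wrist_force: [-0.9, 0.7, 0.0]
width: 0.007
```

```bash
python3 where.py; python3 -c "
from h import *
print(state()['q'].round(3), state()['orientation'])"
```

```text
t 10.65 tip in rack [-111.6    9.4  147. ] F rack [-1.09  0.35  0.05]
[-0.129 -0.282  2.242 -0.159  0.682  1.871] [ 3.14042374 -0.51447204 -0.33102205]
```

play_rows(
  steps=[
    [0, -0.004, 0, 0.007, 0, 0, 0],
    [0, -0.012, 0, 0.021, 0, 0, 0],
    [0, -0.02, 0, 0.035, 0, 0, 0],
    [0, -0.028, 0, 0.049, 0, 0, 0],
    [0, -0.036, 0, 0.063, 0, 0, 0],
    [0, -0.043, 0, 0.075, 0, 0, 0],
    [0, -0.049, 0, 0.085, 0, 0, 0],
    [0, -0.053, 0, 0.092, 0, 0, 0],
    [0, -0.053, 0, 0.092, 0, 0, 0],
    [0, -0.053, 0, 0.092, 0, 0, 0],
  ],
)

```text
time_s: 11.65
position: [507.1, 23.8, 65.6]
orientation: [-3.142, -0.519, -0.334]
wrist_force: [-0.4, 0.1, 0.9]
width: 0.005
```

```bash
python3 where.py
python3 - <<'E'
from h import *
cv2.imwrite("pics/p5.png",cv2.resize(grab_frame("scene")[150:300,240:440,::-1],None,fx=4,fy=4))
E
```

```text
t 11.65 tip in rack [-109.4    8.5   43.9] F rack [-0.45 -0.07  0.88]
```

View pics/p5.png

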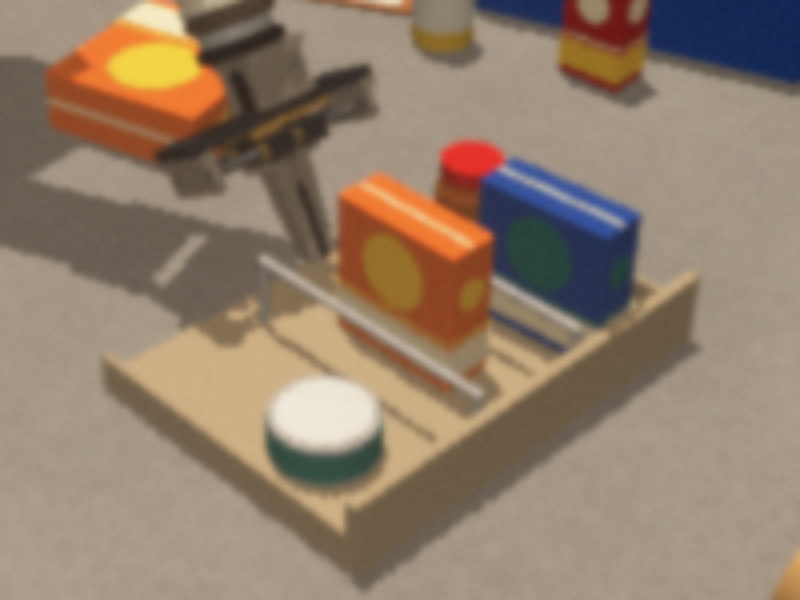

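The tip is in front of the carton in the lane. Before sliding, I'll check clearance between the gripper body's left end and the jar (cap centre at crop (470,160)) and the blue carton.

Run:
```python
from h import *
def at(n,px,z):
    o=least_squares(lambda q:(proj(n,toworld(RK,[[q[0],q[1],z]]))[0]-px),[0,0]);return o.x.round(1)
g=lambda u,v:np.array([u,v])/4+[240,150]
print("jar",at("scene",g(471,158),102))
print("blue",[at("scene",g(*c),137) for c in((510,157),(483,178),(638,213),(605,235))])
s=state();o=R.from_euler("xyz",s["orientation"])
for tx in(-37.5,37.5):
    for z in(-63,-83): 
        w=s["position"]+o.apply([tx,-94.5,z]);w=w-[RK[0],RK[1],0];print(tx,z,R.from_euler("z",-RK[2]).apply(w).round(1))
```

```text
jar [-65.7 139.2]
blue [array([ -9.1, 120. ]), array([-3.2, 81.8]), array([109.1, 130.4]), array([110.3,  89.6])]
-37.5 -63 [-185.5  103.2  101.9]
-37.5 -83 [-195.4  103.2  119.3]
37.5 -63 [-120.4  103.1  139.2]
37.5 -83 [-130.4  103.1  156.5]
```

The jar clears by about 6 mm sideways and the blue carton by height and distance. I'll bias the tool 4 mm to the right and slide.

play_rows(
  steps=[
    [0, 0.003, 0.001, 0.0017, 0, 0, 0],
    [0, 0.006, 0.002, 0.0034, 0, 0, 0],
    [0, 0.01, 0.003, 0.0057, 0, 0, 0],
    [0, 0.014, 0.004, 0.008, 0, 0, 0],
    [0, 0.018, 0.004, 0.0103, 0, 0, 0],
    [0, 0.021, 0.004, 0.012, 0, 0, 0],
    [0, 0.024, 0.004, 0.0137, 0, 0, 0],
    [0, 0.026, 0.004, 0.0149, 0, 0, 0],
    [0, 0.028, 0.004, 0.016, 0, 0, 0],
    [0, 0.03, 0.004, 0.0172, 0, 0, 0],
  ],
)

```text
time_s: 12.7
position: [537.8, 9.2, 64.9]
orientation: [3.142, -0.519, -0.334]
wrist_force: [0.4, -0.7, 0.7]
width: 0.005
```

play_rows(
  steps=[
    [0, 0.002, 0, 0.0011, 0, 0, 0],
    [0, 0.004, 0, 0.0023, 0, 0, 0],
    [0, 0.006, 0, 0.0034, 0, 0, 0],
    [0, 0.008, 0, 0.0046, 0, 0, 0],
    [0, 0.01, 0, 0.0057, 0, 0, 0],
    [0, 0.012, 0, 0.0069, 0, 0, 0],
    [0, 0.014, 0, 0.008, 0, 0, 0],
    [0, 0.016, 0, 0.0092, 0, 0, 0],
    [0, 0.018, 0, 0.0103, 0, 0, 0],
    [0, 0.02, 0, 0.0115, 0, 0, 0],
  ],
)

```text
time_s: 13.7
position: [559.6, 1.6, 64.8]
orientation: [-3.142, -0.519, -0.334]
wrist_force: [-2.4, 0.1, 0.8]
width: 0.005
```

```bash
python3 where.py; python3 om.py
```

```text
t 13.7 tip in rack [-52.5   4.7  43.1] F rack [-2.25 -0.69  0.81]
scene [ 329  186   40   54 1267] [349.6 214.7]
side [ 328  198   37   45 1055] [345.8 220.2]
```

play_rows(
  steps=[
    [0, 0.002, 0, 0.0011, 0, 0, 0],
    [0, 0.004, 0, 0.0023, 0, 0, 0],
    [0, 0.006, 0, 0.0034, 0, 0, 0],
    [0, 0.008, 0, 0.0046, 0, 0, 0],
    [0, 0.01, 0, 0.0057, 0, 0, 0],
    [0, 0.012, 0, 0.0069, 0, 0, 0],
    [0, 0.014, 0, 0.008, 0, 0, 0],
    [0, 0.016, 0, 0.0092, 0, 0, 0],
    [0, 0.018, 0, 0.0103, 0, 0, 0],
    [0, 0.02, 0, 0.0115, 0, 0, 0],
  ],
)

```text
time_s: 14.8
position: [581.5, -6.0, 64.8]
orientation: [3.142, -0.519, -0.334]
wrist_force: [-1.9, -0.0, 0.9]
width: 0.003
```

play_rows(
  steps=[
    [0, 0.002, 0, 0.0011, 0, 0, 0],
    [0, 0.004, 0, 0.0023, 0, 0, 0],
    [0, 0.006, 0, 0.0034, 0, 0, 0],
    [0, 0.008, 0, 0.0046, 0, 0, 0],
    [0, 0.009, 0, 0.0052, 0, 0, 0],
    [0, 0.01, 0, 0.0057, 0, 0, 0],
    [0, 0.011, 0, 0.0063, 0, 0, 0],
    [0, 0.012, 0, 0.0069, 0, 0, 0],
    [0, 0.013, 0, 0.0074, 0, 0, 0],
    [0, 0.013, 0, 0.0074, 0, 0, 0],
  ],
)

```text
time_s: 15.8
position: [595.6, -10.9, 64.9]
orientation: [-3.142, -0.519, -0.334]
wrist_force: [-0.9, -0.0, 0.9]
width: 0.009
```

```bash
python3 where.py
python3 - <<'E'
from h import *
cv2.imwrite("pics/p6.png",cv2.resize(grab_frame("scene")[165:295,255:425,::-1],None,fx=4.5,fy=4.5,interpolation=cv2.INTER_CUBIC))
E
```

```text
t 15.8 tip in rack [-14.4   4.7  43.2] F rack [-0.82 -0.32  0.85]
```

View pics/p6.png

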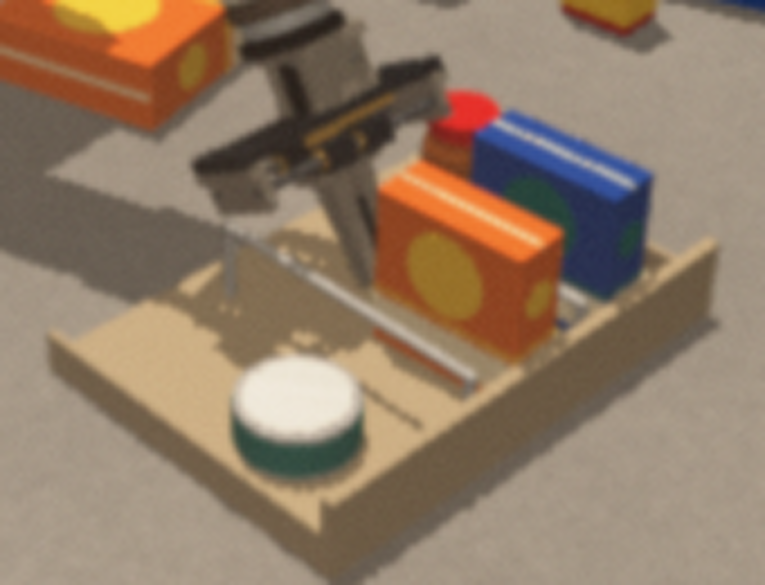

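The carton is near the stop, upright and square, and its neighbours haven't moved. Creeping on until the force shows the stop.

play_rows(
  steps=[
    [0, 0.001, 0, 0.0006, 0, 0, 0],
    [0, 0.002, 0, 0.0011, 0, 0, 0],
    [0, 0.003, 0, 0.0017, 0, 0, 0],
    [0, 0.004, 0, 0.0023, 0, 0, 0],
    [0, 0.005, 0, 0.0029, 0, 0, 0],
    [0, 0.006, 0, 0.0034, 0, 0, 0],
    [0, 0.006, 0, 0.0034, 0, 0, 0],
    [0, 0.006, 0, 0.0034, 0, 0, 0],
    [0, 0.006, 0, 0.0034, 0, 0, 0],
    [0, 0.006, 0, 0.0034, 0, 0, 0],
  ],
)

```text
time_s: 16.85
position: [602.0, -13.1, 65.0]
orientation: [-3.142, -0.519, -0.334]
wrist_force: [-1.3, 0.1, 0.0]
width: 0.001
```

play_rows(
  steps=[
    [0, 0.0005, 0, 0.0003, 0, 0, 0],
    [0, 0.001, 0, 0.0006, 0, 0, 0],
    [0, 0.0015, 0, 0.0009, 0, 0, 0],
    [0, 0.002, 0, 0.0011, 0, 0, 0],
    [0, 0.002, 0, 0.0011, 0, 0, 0],
    [0, 0.002, 0, 0.0011, 0, 0, 0],
    [0, 0.002, 0, 0.0011, 0, 0, 0],
    [0, 0.002, 0, 0.0011, 0, 0, 0],
    [0, 0.002, 0, 0.0011, 0, 0, 0],
    [0, 0.002, 0, 0.0011, 0, 0, 0],
  ],
)

```text
time_s: 17.85
position: [603.5, -13.6, 64.6]
orientation: [3.141, -0.517, -0.334]
wrist_force: [-6.4, 1.4, 5.0]
width: 0.006
```

```bash
python3 where.py; python3 -c "
from cf import *
cfit('scene',[[424,163],[378,188],[563,232],[520,260]])"
```

```text
t 17.85 tip in rack [-6.1  4.8 42.9] F rack [-6.51 -0.81  5.01]
scene [5.5395e+01 1.0857e+01 3.9000e-02] gap 9.6 res [-0.4 -0.8 -0.2 -0.3  0.4  0.2  0.1  0.7]
```

Force rose to 6.5 N, so the carton has reached the stop. The fit before contact suggested up to 2° of yaw, so I'll push slightly more, at moderate force, to square it.

play_rows(
  steps=[
    [0, 0.0005, 0, 0.0003, 0, 0, 0],
    [0, 0.001, 0, 0.0006, 0, 0, 0],
    [0, 0.0015, 0, 0.0009, 0, 0, 0],
    [0, 0.0015, 0, 0.0009, 0, 0, 0],
    [0, 0.0015, 0, 0.0009, 0, 0, 0],
    [0, 0.0015, 0, 0.0009, 0, 0, 0],
    [0, 0.0015, 0, 0.0009, 0, 0, 0],
    [0, 0.0015, 0, 0.0009, 0, 0, 0],
    [0, 0.0015, 0, 0.0009, 0, 0, 0],
    [0, 0.0015, 0, 0.0009, 0, 0, 0],
  ],
)

```text
time_s: 18.85
position: [604.0, -13.7, 64.3]
orientation: [3.141, -0.515, -0.333]
wrist_force: [-15.2, 4.2, 13.3]
width: 0.006
```

```bash
python3 where.py
```

```text
t 18.85 tip in rack [-5.7  4.8 42.5] F rack [-15.71  -0.96  13.26]
```

Stiff against the stop at 16 N. Backing straight off along the lane, then checking.

play_rows(
  steps=[
    [0, -0.002, 0, -0.0011, 0, 0, 0],
    [0, -0.005, 0, -0.0029, 0, 0, 0],
    [0, -0.01, 0, -0.0057, 0, 0, 0],
    [0, -0.02, 0, -0.0115, 0, 0, 0],
    [0, -0.032, 0, -0.0183, 0, 0, 0],
    [0, -0.045, 0, -0.0258, 0, 0, 0],
    [0, -0.058, 0, -0.0332, 0, 0, 0],
    [0, -0.07, 0, -0.0401, 0, 0, 0],
    [0, -0.082, 0, -0.047, 0, 0, 0],
    [0, -0.09, 0, -0.0516, 0, 0, 0],
  ],
)

```text
time_s: 19.85
position: [506.3, 20.1, 64.7]
orientation: [3.141, -0.518, -0.333]
wrist_force: [-0.0, -0.2, 0.3]
width: 0.011
```

```bash
python3 where.py
python3 - <<'E'
from h import *
cv2.imwrite("pics/p7.png",cv2.resize(grab_frame("scene")[165:295,255:425,::-1],None,fx=4.5,fy=4.5,interpolation=cv2.INTER_CUBIC))
E
```

```text
t 19.85 tip in rack [-109.     4.7   43. ] F rack [ 0.04 -0.17  0.27]
```

View pics/p7.png

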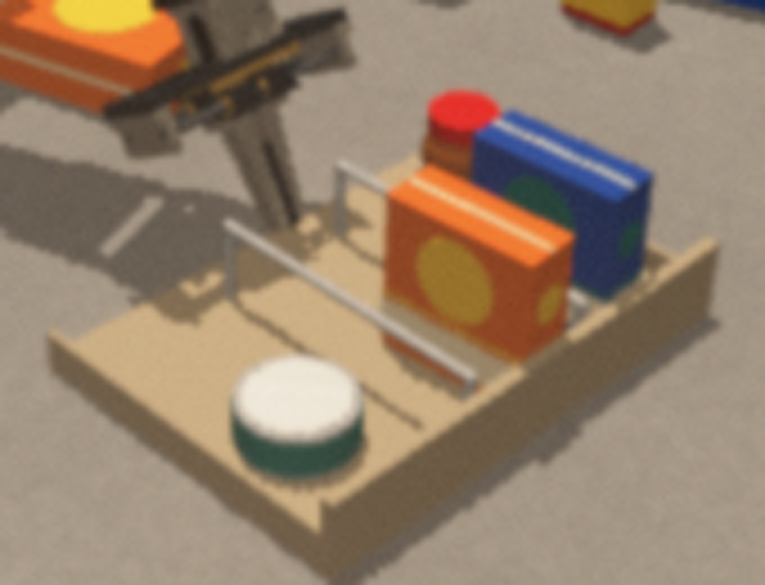

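Upright and against the stop, with neighbours unchanged. I'll do a sharper numeric check of yaw and gap in both cameras by fitting the carton's projected outline to the orange top-face pixels.

Run:
```python
from cf import *
cfit("scene",[[432,168],[387,190],[575,238],[530,265]])
# top-face silhouette fit (bright orange + stripe) by soft rendering
from scipy.optimize import minimize
def run(n,img,x0):
    U=6; hsv=cv2.cvtColor(img,cv2.COLOR_RGB2HSV).astype(float)
    x1,x2,y1,y2=325,400,185,250
    c=hsv[y1:y2,x1:x2]; obj=((c[...,0]<13)&(c[...,1]>150)&(c[...,2]>195))|((c[...,1]<130)&(c[...,2]>190)&(c[...,0]<25))
    k,l,st,ce=cv2.connectedComponentsWithStats(obj.astype(np.uint8)); i=1+np.argmax(st[1:,4]); m=cv2.morphologyEx((l==i).astype(np.uint8),cv2.MORPH_CLOSE,np.ones((3,3))).astype(float)
    ci=camera_info(n)
    def cost(p):
        a=p[2]/50; L=np.array([[-60,22.5],[60,22.5],[60,-22.5],[-60,-22.5]])@np.array([[np.cos(a),np.sin(a)],[-np.sin(a),np.cos(a)]])+p[:2]
        q=((proj(n,toworld(RK,np.c_[L,[137]*4]),ci)-[x1,y1]+.5)*U-.5)
        b=np.zeros(((y2-y1)*U,(x2-x1)*U),np.uint8); cv2.fillPoly(b,[np.round(q*16).astype(np.int32)],255,shift=4)
        return np.abs(cv2.resize(b,(x2-x1,y2-y1),interpolation=cv2.INTER_AREA)/255.-m).sum()
    o=min((minimize(cost,[x0[0],x0[1],y],method="Nelder-Mead",options=dict(initial_simplex=[[x0[0],x0[1],y],[x0[0]+6,x0[1],y],[x0[0],x0[1]+6,y],[x0[0],x0[1],y+2]])) for y in(-1,0,1,2)),key=lambda o:o.fun)
    print(n,"area",m.sum(),"x,y",o.x[:2].round(1),"yaw deg",np.degrees(o.x[2]/50).round(2),"gap",round(65-o.x[0],1),"cost",o.fun.round(1))
for n in("scene","side"):
    run(n,grab_frame(n),(62,8))
    run(n,cv2.imread(f"pics/{n}4f.png")[:,:,::-1],(-4,8))
```

```text
scene [6.3142e+01 1.1630e+01 3.8000e-02] gap 1.9 res [-0.1 -0.9 -0.1  0.2  0.  -0.1  0.1  0.7]
scene area 404.0 x,y [59.  11.3] yaw deg 3.26 gap 6.0 cost 56.0
scene area 349.0 x,y [-7.7  8. ] yaw deg -0.23 gap 72.7 cost 35.7
side area 450.0 x,y [58.3 11.9] yaw deg 3.5 gap 6.7 cost 81.1
side area 376.0 x,y [-7.3  9.4] yaw deg -0.15 gap 72.3 cost 40.2
```

Both views agree on about 2–3.5° of leftover yaw (it was about -0.2° before the slide), so the carton's back-right corner touches and the rest isn't flush. A straight push just jams on that corner. I'll press lightly on the left of the front face and drag it to +y, which pivots it square. The tool goes 9 mm higher to clear the jar.

play_rows(
  steps=[
    [0, 0.002, -0.004, -0.004, 0, 0, 0],
    [0, 0.0045, -0.011, -0.0078, 0, 0, 0],
    [0, 0.0125, -0.011, -0.0032, 0, 0, 0],
    [0, 0.0245, -0.011, 0.0037, 0, 0, 0],
    [0, 0.0365, -0.011, 0.0105, 0, 0, 0],
    [0, 0.0485, -0.011, 0.0174, 0, 0, 0],
    [0, 0.0605, -0.011, 0.0243, 0, 0, 0],
    [0, 0.0705, -0.011, 0.03, 0, 0, 0],
    [0, 0.0785, -0.011, 0.0346, 0, 0, 0],
    [0, 0.0785, -0.011, 0.0346, 0, 0, 0],
  ],
)

```text
time_s: 21.0
position: [593.4, 1.6, 74.4]
orientation: [-3.141, -0.52, -0.334]
wrist_force: [-1.1, -0.1, -0.5]
width: 0.006
```

```bash
python3 where.py
```

```text
t 21.0 tip in rack [-20.6  15.7  52.7] F rack [-1.06 -0.44 -0.52]
```

play_rows(
  steps=[
    [0, 0.002, 0, 0.0011, 0, 0, 0],
    [0, 0.004, 0, 0.0023, 0, 0, 0],
    [0, 0.006, 0, 0.0034, 0, 0, 0],
    [0, 0.008, 0, 0.0046, 0, 0, 0],
    [0, 0.009, 0, 0.0052, 0, 0, 0],
    [0, 0.01, 0, 0.0057, 0, 0, 0],
    [0, 0.011, 0, 0.0063, 0, 0, 0],
    [0, 0.012, 0, 0.0069, 0, 0, 0],
    [0, 0.0125, 0, 0.0072, 0, 0, 0],
    [0, 0.0125, 0, 0.0072, 0, 0, 0],
  ],
)

```text
time_s: 22.0
position: [605.6, -2.7, 73.8]
orientation: [3.142, -0.519, -0.334]
wrist_force: [0.1, 0.8, -0.1]
width: 0.007
```

```bash
python3 where.py
```

```text
t 22.0 tip in rack [-7.7 15.7 52.1] F rack [-0.19  0.74 -0.08]
```

Now forward 3 mm, then drag +y 6 mm.

play_rows(
  steps=[
    [0, 0.0007, 0, 0.0004, 0, 0, 0],
    [0, 0.0014, 0, 0.0008, 0, 0, 0],
    [0, 0.002, 0, 0.0011, 0, 0, 0],
    [0, 0.0026, 0, 0.0015, 0, 0, 0],
    [0, 0.0028, -0.001, 0.0016, 0, 0, 0],
    [0, 0.003, -0.002, 0.0017, 0, 0, 0],
    [0, 0.003, -0.003, 0.0017, 0, 0, 0],
    [0, 0.003, -0.004, 0.0017, 0, 0, 0],
    [0, 0.003, -0.004, 0.0017, 0, 0, 0],
    [0, 0.003, -0.004, 0.0017, 0, 0, 0],
  ],
)

```text
time_s: 23.0
position: [608.5, 0.3, 73.0]
orientation: [3.14, -0.515, -0.333]
wrist_force: [-11.3, 1.1, 8.2]
width: 0.003
```

```bash
python3 where.py
```

```text
t 23.0 tip in rack [-6.  19.4 51.3] F rack [-11.02  -2.63   8.16]
```

play_rows(
  steps=[
    [0, 0, -0.001, 0, 0, 0, 0],
    [0, 0, -0.002, 0, 0, 0, 0],
    [0, 0, -0.003, 0, 0, 0, 0],
    [0, 0, -0.004, 0, 0, 0, 0],
    [0, 0.0003, -0.005, 0.0002, 0, 0, 0],
    [0, 0.0005, -0.005, 0.0003, 0, 0, 0],
    [0, 0.0007, -0.005, 0.0004, 0, 0, 0],
    [0, 0.0009, -0.005, 0.0005, 0, 0, 0],
    [0, 0.0009, -0.005, 0.0005, 0, 0, 0],
    [0, 0.0009, -0.005, 0.0005, 0, 0, 0],
  ],
)

```text
time_s: 24.0
position: [611.0, 4.6, 73.0]
orientation: [3.14, -0.515, -0.333]
wrist_force: [-10.6, 1.7, 7.5]
width: 0.004
```

```bash
python3 where.py
python3 - <<'E'
from h import *
for n in("side","scene"):
    cv2.imwrite(f"pics/{n}8f.png",grab_frame(n)[:,:,::-1])
E
cat > sil.py <<'E'
from h import *
import sys
from scipy.optimize import minimize
def run(n,f,x0):
    img=cv2.imread(f)[:,:,::-1]
    U=6; hsv=cv2.cvtColor(np.ascontiguousarray(img),cv2.COLOR_RGB2HSV).astype(float)
    x1,x2,y1,y2=325,400,185,250
    c=hsv[y1:y2,x1:x2]; obj=((c[...,0]<13)&(c[...,1]>150)&(c[...,2]>195))|((c[...,1]<130)&(c[...,2]>190)&(c[...,0]<25))
    k,l,st,ce=cv2.connectedComponentsWithStats(obj.astype(np.uint8)); i=1+np.argmax(st[1:,4]); m=cv2.morphologyEx((l==i).astype(np.uint8),cv2.MORPH_CLOSE,np.ones((3,3)))
    m=cv2.morphologyEx(m,cv2.MORPH_OPEN,np.ones((3,3)))
    # left/right long-edge slope of the mask, per-column top & bottom
    ci=camera_info(n)
    def mk(p):
        a=p[2]/50; L=np.array([[-60,22.5],[60,22.5],[60,-22.5],[-60,-22.5]])@np.array([[np.cos(a),np.sin(a)],[-np.sin(a),np.cos(a)]])+p[:2]
        q=((proj(n,toworld(RK,np.c_[L,[137]*4]),ci)-[x1,y1]+.5)*U-.5)
        b=np.zeros(((y2-y1)*U,(x2-x1)*U),np.uint8); cv2.fillPoly(b,[np.round(q*16).astype(np.int32)],255,shift=4)
        return cv2.resize(b,(x2-x1,y2-y1),interpolation=cv2.INTER_AREA)/255.
    o=min((minimize(lambda p:np.abs(mk(p)-m).sum(),[x0[0],x0[1],y],method="Nelder-Mead",options=dict(initial_simplex=[[x0[0],x0[1],y],[x0[0]+6,x0[1],y],[x0[0],x0[1]+6,y],[x0[0],x0[1],y+2]])) for y in(-1,0,1,2)),key=lambda o:o.fun)
    print(f,"area",m.sum(),"x,y",o.x[:2].round(1),"yaw",np.degrees(o.x[2]/50).round(2),"gap",round(65-o.x[0],1),"cost",o.fun.round(1))
for a in sys.argv[1:]:
    for n in("scene","side"): run(n,f"pics/{n}{a}.png",(-4,8) if a=="4f" else (62,10))
E
python3 sil.py 4f 8f
```

```text
t 24.0 tip in rack [-5.  24.3 51.2] F rack [-10.54  -1.81   7.46]
pics/scene4f.png area 348 x,y [-8.1  7.6] yaw -0.36 gap 73.1 cost 36.6
pics/side4f.png area 369 x,y [-7.5  9. ] yaw -0.23 gap 72.5 cost 40.4
pics/scene8f.png area 363 x,y [61.5 15.6] yaw 0.09 gap 3.5 cost 35.0
pics/side8f.png area 403 x,y [60.5 16.6] yaw 0.09 gap 4.5 cost 50.9
```

Yaw is now about 0.1° in both views. One short firm press, then back straight off.

play_rows(
  steps=[
    [0, 0.0004, 0, 0.0002, 0, 0, 0],
    [0, 0.0008, 0, 0.0005, 0, 0, 0],
    [0, 0.001, 0, 0.0006, 0, 0, 0],
    [0, 0.001, 0, 0.0006, 0, 0, 0],
    [0, 0.001, 0, 0.0006, 0, 0, 0],
    [0, 0.001, 0, 0.0006, 0, 0, 0],
    [0, 0.001, 0, 0.0006, 0, 0, 0],
    [0, 0.001, 0, 0.0006, 0, 0, 0],
    [0, 0.001, 0, 0.0006, 0, 0, 0],
    [0, 0.001, 0, 0.0006, 0, 0, 0],
  ],
)

```text
time_s: 25.1
position: [611.3, 4.5, 72.8]
orientation: [3.14, -0.513, -0.333]
wrist_force: [-18.1, 2.5, 14.2]
width: 0.006
```

play_rows(
  steps=[
    [0, -0.002, 0, -0.0011, 0, 0, 0],
    [0, -0.005, 0, -0.0029, 0, 0, 0],
    [0, -0.01, 0, -0.0057, 0, 0, 0],
    [0, -0.02, 0, -0.0115, 0, 0, 0],
    [0, -0.032, 0, -0.0183, 0, 0, 0],
    [0, -0.045, 0, -0.0258, 0, 0, 0],
    [0, -0.058, 0, -0.0332, 0, 0, 0],
    [0, -0.07, 0, -0.0401, 0, 0, 0],
    [0, -0.082, 0, -0.047, 0, 0, 0],
    [0, -0.095, 0, -0.0544, 0, 0, 0],
  ],
)

```text
time_s: 26.1
position: [509.4, 40.2, 74.0]
orientation: [-3.141, -0.519, -0.334]
wrist_force: [0.3, 0.2, -0.4]
width: 0.004
```

play_rows(
  steps=[
    [0, 0.005, 0, -0.0087, 0, 0, 0],
    [0, 0.015, 0, -0.026, 0, 0, 0],
    [0, 0.025, 0, -0.0435, 0, 0, 0],
    [0, 0.035, 0, -0.061, 0, 0, 0],
    [0, 0.045, 0, -0.078, 0, 0, 0],
    [0, 0.055, 0, -0.096, 0, 0, 0],
    [0, 0.06, 0, -0.104, 0, 0, 0],
    [0, 0.06, 0, -0.104, 0, 0, 0],
    [0, 0.06, 0, -0.104, 0, 0, 0],
    [0, 0.06, 0, -0.104, 0, 0, 0],
  ],
)

```text
time_s: 27.1
position: [510.2, 39.7, 192.6]
orientation: [3.141, -0.516, -0.334]
wrist_force: [0.3, -0.5, 0.2]
width: 0.006
```

```bash
python3 where.py
python3 - <<'E'
from h import *
for n in("side","scene"):
    im=grab_frame(n);cv2.imwrite(f"pics/{n}9f.png",im[:,:,::-1])
    if n=="scene":cv2.imwrite("pics/p9.png",cv2.resize(im[125:325,170:425,::-1],None,fx=3,fy=3,interpolation=cv2.INTER_CUBIC))
E
python3 sil.py 9f
```

```text
t 27.1 tip in rack [-111.7   24.5  170.8] F rack [ 0.48 -0.39  0.21]
pics/scene9f.png area 394 x,y [59.9 15.2] yaw 0.15 gap 5.1 cost 56.4
pics/side9f.png area 423 x,y [58.9 16.3] yaw -0.06 gap 6.1 cost 67.3
```

View pics/p9.png

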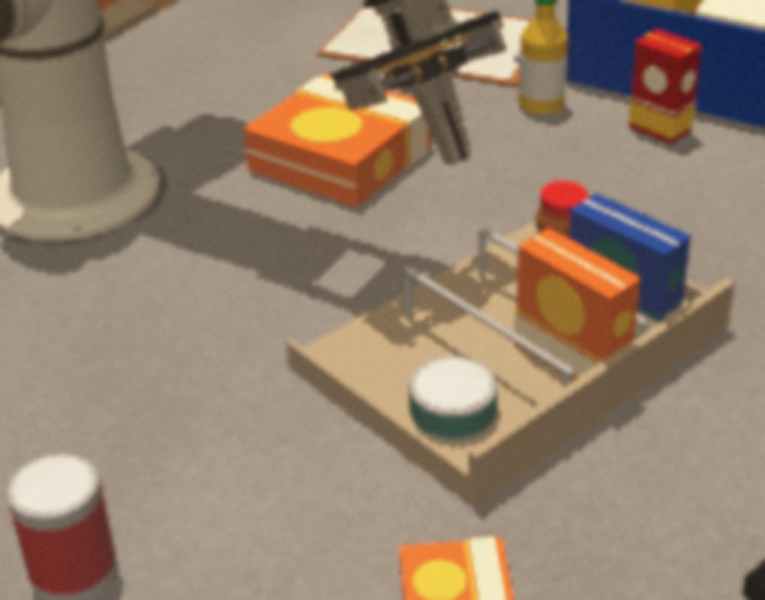

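The scene looks right. The silhouette gap differs by 1.5 mm from the pressed state, so I'll check for a rebound by registering the carton's back end directly between the two frames.

Run:
```python
from h import *
for n in("scene","side"):
    a,b=[cv2.imread(f"pics/{n}{k}f.png",0).astype(np.float32) for k in(8,9)]
    q=proj(n,toworld(RK,[[122,15,110]]))[0]; J=proj(n,toworld(RK,[[132,15,110]]))[0]-q
    x,y=q.astype(int); s=np.s_[y-16:y+12,x-16:x+14]
    W=np.eye(2,3,dtype=np.float32)
    cc,W=cv2.findTransformECC(a[s],b[s],W,cv2.MOTION_TRANSLATION)
    x2,y2=proj(n,toworld(RK,[[60,-190,40]]))[0].astype(int)
    print(n,"shift px",W[:,2].round(3),"10mm in x =",J.round(2),"cc",round(cc,4),"mean absdiff",np.abs(a[s]-b[s]).mean())
```

```text
scene shift px [-0.001  0.009] 10mm in x = [2.69 1.55] cc 0.9997 mean absdiff 1.347619
side shift px [-0.002 -0.015] 10mm in x = [2.36 1.8 ] cc 0.9999 mean absdiff 0.97261906
```

No rebound: shift is under 0.1 mm, and the difference came from shadow. Carton flush and square, arm clear. Handing in.

```bash
python3 -c "
from bench import *
print(hand_in())"
```

```text
the job is handed in; nothing more can be done
None
```

The orange carton is standing upright on its base and pushed back against the stop, and I've handed the job in at about 27 s.

**What I did:** I pushed the carton's upper right edge slowly to the rack's +y with closed fingers until it dropped onto its base. I then slid it back with a tilted tool, pushing about 35 mm above the board. The first slide left it turned about 2–3.5°, with one back corner against the stop. I squared it with a light press and a sideways drag on the front face, then pressed it home at about 18 N.

**Last checks:**
- **Squareness:** the yaw is within about 0.2° in both cameras.
- **Rebound:** the carton's back end moved less than 0.1 mm between the pressed and released pictures.
- **Other stock:** it looks unmoved in the picture, and the gripper is clear with no force on it.

**One check disagreed:** the outline fit still showed a 5–6 mm gap to the stop. That fit also read about 3–6 mm too far forward on the standing carton earlier, and shadows affect it. I relied on the firm contact force and the lack of rebound instead, so the flush contact is not confirmed by direct measurement. The carton also ended about 8 mm left of where it first stood, still between the dividers.

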